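# Open the push-catch parts cabinet

### The arm

A 6-joint arm with a two-finger parallel gripper is mounted at the origin on the work surface. World frame = base frame: x ahead of the robot, y to its left, z up, the work surface at z = 0. Lengths are in m, angles in rad, forces in N, time in s.
With the tool pointing down it reaches from about 0.225 to 0.875 m from the base axis. Payload 3.4 kg.
Tool frame: the origin (TCP) lies midway between the tips of the shut fingers; the grasp point (between the pads) lies 19 mm behind it; z points along the fingers, y is the line along which they close (so a half turn about z gives the same grasp; the last joint's range is limited). The gripper opens to 85 mm and grips with 20 to 120 N. Pads are 22 mm wide; open, the fingers measure 114 mm over their backs; the gripper's body (76 mm by 85 mm) begins 54 mm behind the grasp point. The pads swing forward as they close: fully open they stand 13 mm farther back than shut.
Start: joints at [-1.231, 0.276, 1.505, -0, 1.361, -0.121], TCP at [0.256, -0.515, 0.231] pointing down, gripper open.
Joint ranges: [-2.89, 2.89], [-0.75, 2.08], [0.22, 2.7], [-1.18, 4.32], [0.11, 2.71], [-2.7, 2.7]. Speed limits (rad/s): [2.57, 2.57, 3.14, 3.14, 3.14, 3.14].

### API

Orientations are given as a unit quaternion [w, x, y, z].
In Python, from rig import observe, grab_frame, sign_off, find_in, silhouettes, landmark_of gives the robot as it stands.
- The arm moves only by the shell command python3 -m pendant 'ROWS' [FORCE]. ROWS is JSON, a list of rows, each a list of 3 entries, a list of its own where there are three numbers: the shift along the world's x, y, z each as a share of 200 mm, from -1 to 1, then the turn about the world's z as a share of 180 degrees, from -1 to 1, then the opening, from 0 (shut) to 1 (fully open). A call has 1 to 10 rows; each row shifts and turns the commanded pose from where the row before left it; what a row does not reach is not made up. A row lasts 1/10 s, in which the tool goes at most 50 mm and 8.59 degrees, less where a joint would pass 70% of its speed; a pose out of reach is approached as far as the arm can. A call with a number of a shift or a turn outside -1 to 1 is refused whole. A call with a gripper value outside its range is refused whole. The fingers move at their own pace and stop on an object; FORCE is the grip in N (left out, the last holds). Time passes only in rows, so rows that do not move let the fingers close. It gives the time, the measured TCP pose, the force, the opening and the grip force at its end, in the units of the state.
- observe(): the state, without advancing time (a new reading comes with each control period).
- grab_frame(name): name is "scene" or "top" or "wrist"; returns a dict with "pixels" (384x512x3 uint8, blue, green, red), "vertical_fov" (degrees; the focal length in pixels is half the picture's height over the tangent of half this angle, whatever the lens; pixels are square), "cx", "cy" (the principal point, pixels), "position" and "attitude" of the camera in the world. Camera axes: x right, y down, z forward; pixel columns grow to the right and rows downward; lengths in m; the calibration is good to about 2 mm. The wrist camera is an equidistant fisheye: a pixel r from the principal point sees the ray r / f radians off the axis. A picture is of the moment at which its call begins. There is no depth.
- sign_off(): hands the job in; it is judged then, once.
Trained networks look in a picture, given as the dict that the camera call returned (one of the last four; its "shot" number tells which), for a name from the list of things; names that differ only in an ending like _2 or _b are one class to them, and where a whole thing is asked for, a point or a joint stands for the part that bears it (a point fixed in the world has none). Each returns a list of dicts, best first, with "score" (0 to 1); they miss things now and then, are a little off and sometimes report something else, mostly with a low value. They report only what shows in the picture. A call takes as long as a camera call.
- find_in(picture, name): "point" ([x, y, z] in m, in the coordinates of the camera as it stood for that picture, good to about 4 mm: the middle of the surface that is visible of it).
- silhouettes(picture, name): "pixels" (384x512 bool, what is visible of it).
- landmark_of(picture, name): "point" ([x, y, z] in m, in the coordinates of the camera as it stood for that picture, good to about 4 mm: a listed point, or the origin of a listed thing).
The state is a dict: "t": time; "joint_pos": joint angles; "qd": joint speeds; "joint_efforts": joint torques, N m; "tool_pos": TCP position; "tcp_rot": TCP orientation; "force": force on the tool from outside, world axes, zero at the start; "ft_torque": the same for the moment, N m; "opening": opening from 0.0 (shut) to 1.0 (fully open); "grasp_force": force on a finger pad.
Only numpy, scipy, OpenCV 4.12 (cv2) and the standard library are available. Lean on these libraries where they do the work, as an engineer would, in place of code of your own. Each camera call takes 0.05 s, during which the arm holds its last target. There are 200 camera calls.

### The job

Open the yellow cabinet with a fingertip, without gripping anything: press its door gently on the black mark until the push catch lets go, then draw the finger right back so that the door springs ajar by itself. Then reach behind the door's free edge and push it wide open, nearly square to the cabinet, and leave it standing open. Keep the blue and grey cabinets shut and leave everything else where it is.

Things in the scene. Friction and masses are not known exactly. Their poses are not given: they have to be found in the camera images.
- yellow_cabinet: the cabinet to open: a small yellow steel cabinet fixed to the table. The carcass is 160 mm deep (x), 160 mm wide (y), 180 mm high. Origin: centre of its underside; its own -x is its front (towards the robot), its +y the hinge side, z up. The blue and the grey cabinet have the same build. The three can stand in any order, each turned a little.
- yellow_door (a joint): angle of the yellow door, rad: 0 shut and latched, about 0.5 sprung ajar, 1.57 square to the front, 1.8 the stop. It has no handle and swings out towards the robot. A spring pushes it to about 0.5 only; beyond that it turns with light friction and stays where it is left. Once released, the catch does not latch again.
- yellow_press (a point): centre of the black press mark, 28 mm across, on the yellow door's outer face, 135 mm from the hinge line, 37 mm below the cabinet's top. It moves with the door; door shut, its axes are the cabinet's (+x: the way to press). Pressed in 3 to 5 mm (2 to 3 N; stop at 7 mm) the catch lets go; as the finger draws back the mark springs out some 65 mm: draw back 100 mm to be clear.
- yellow_edge (a point): top corner of the yellow door at its free edge, mid-thickness, 157 mm from the hinge line; it moves with the door. The door is 14 mm thick, 172 mm high, its top 2 mm below the cabinet's top. Shut, its outer face is 102 mm ahead of the cabinet's centre and its inner face 8 mm clear of the carcass; ajar, its free edge stands about 75 mm farther out.
- yellow_hinge (a point): the yellow door's upright hinge line, at the height of the cabinet's top: in the cabinet's axes 95 mm ahead of its centre (-x) and 80 mm to +y. It runs up the middle of the door's thickness. Seen from the robot the hinge is on the left and the free edge on the right.
- blue_cabinet: blue cabinet of the same build, to be left shut; origin and axes as for the yellow one
- blue_door (a joint): angle of the blue door, rad, 0 shut; it has the same push catch
- grey_cabinet: grey cabinet of the same build, to be left shut; origin and axes as for the yellow one
- grey_door (a joint): angle of the grey door, rad, 0 shut; it has the same push catch
- tape_roll: roll of brown packing tape lying flat on top of the blue cabinet, 90 mm across, 24 mm high, loose; to be left alone. Origin: centre of its underside
- bearing_box: cardboard bearing box with a yellow band, 70 x 70 x 35 mm, on top of the grey cabinet, loose; to be left alone. Origin: centre of its underside
- screwdriver: screwdriver lying on the table nearer the robot, loose; to be left alone. Origin: its middle, near its underside
- padlock: brass padlock lying flat on the table nearer the robot, 45 x 40 x 20 mm, loose; to be left alone. Origin: centre of its underside
- carton: cardboard carton on the table to the robot's right, 120 x 90 x 70 mm, loose; to be left alone. Origin: centre of its underside
- screw_jar: jar with a black lid on the table to the robot's left, 64 mm across, 80 mm high, loose; to be left alone. Origin: centre of its underside
- stapler: red and black stapler on the table to the robot's left, 130 x 34 x 42 mm, loose; to be left alone. Origin: centre of its underside

How it is judged:
On the way, in this order (a step that is already met when the one before it is completed fails the run):
1. the yellow door has sprung ajar by itself, the robot clear of it (value of joint yellow_door between 0.3 and 0.75 rad and contact force between each of the arm, the fingers and yellow_cabinet below 0.3 N), for 0.2 s.
2. the yellow door is pushed wide open (value of joint yellow_door above 1.2 rad), for 0.2 s.
At the end, for the whole second after the job is handed in: The yellow door stands open by more than 1.2 rad (about 70 degrees) and is at rest; the blue and grey doors are shut (below 0.06 rad); every loose thing is within 20 mm of where it began (value of joint yellow_door above 1.2 rad and velocity of joint yellow_door between -0.05 and 0.05 rad/s and value of joint each of blue_door, grey_door below 0.06 rad and distance of each of tape_roll, bearing_box, screwdriver, padlock, carton, screw_jar, stapler from where it was at the start of the episode below 0.02 m); the robot touches nothing.
It fails at once if the blue or grey door is opened (not (value of joint each of blue_door, grey_door below 0.06 rad)).
It fails at once if a loose thing is lifted, carried or pushed more than 20 mm (not (distance of each of tape_roll, bearing_box, screwdriver, padlock, carton, screw_jar, stapler from where it was at the start of the episode below 0.02 m)).
It fails at once if the yellow cabinet or its door is pressed or squeezed with more than 32 N (contact force between the fingers and yellow_cabinet above 32 N).
It also fails if it takes over 50 s, if anything falls off the work surface, if the arm or the gripper's body presses on something with over 40 N, if the wrist force passes 120 N, or if a joint passes its speed limit or range.

## Working session

There is one attempt and no reset: what is moved stays moved. The work goes in short steps, Python scripts to look and compute and a shell command to move; the robot and the scene stay as the last step left them, time stands still between calls to the robot, and variables do not carry over. Pictures are saved under pics/ and viewed, at most 10 in all, crops included, and the job is handed in when it is done.

```bash
mkdir -p pics; cat > h.py <<'E'
import numpy as np, cv2
from scipy.spatial.transform import Rotation as R
from rig import *
def rot(a):
    a=np.array(a,float)
    return a if a.shape==(3,3) else R.from_quat(a[[1,2,3,0]]).as_matrix()
def w(f,p): return rot(f["attitude"])@np.array(p)+np.array(f["position"])
E
python3 - <<'E'
from h import *
for c in ("scene","top"):
    f=grab_frame(c); cv2.imwrite(f"pics/{c}0.png",f["pixels"])
    print(c,f["position"],f["attitude"],f["vertical_fov"])
    for n in "yellow_cabinet yellow_press yellow_edge yellow_hinge blue_cabinet grey_cabinet screwdriver padlock carton screw_jar stapler tape_roll bearing_box".split():
        l=landmark_of(f,n)
        if l: print(n,[(round(d["score"],2),w(f,d["point"]).round(3).tolist()) for d in l[:2]])
print(observe())
E
```

```text
scene [-0.1206596  -0.17508518  1.51952927] [-0.18064446  0.76970948 -0.59600964  0.14031184] 49.157961047926776
yellow_cabinet [(0.74, [0.715, -0.01, -0.002]), (0.49, [0.479, -0.477, -0.0])]
yellow_press [(0.74, [0.608, -0.064, 0.143]), (0.33, [0.344, 0.297, -0.001])]
yellow_hinge [(0.61, [0.619, 0.07, 0.179]), (0.34, [0.743, -0.284, 0.181])]
blue_cabinet [(0.95, [0.683, 0.294, 0.004]), (0.66, [0.399, 0.475, -0.002])]
grey_cabinet [(0.92, [0.715, -0.279, 0.001]), (0.57, [0.344, 0.296, -0.001])]
padlock [(0.55, [0.343, 0.298, 0.001])]
carton [(0.79, [0.482, -0.477, 0.002])]
screw_jar [(0.55, [0.599, 0.489, -0.001])]
stapler [(0.95, [0.402, 0.473, -0.004]), (0.55, [0.482, -0.479, 0.0])]
tape_roll [(0.54, [0.697, 0.315, 0.182])]
bearing_box [(0.92, [0.746, -0.284, 0.181]), (0.66, [0.716, -0.009, -0.003])]
top [0.4230947  0.02361102 1.46159243] [ 0.03224778 -0.70290549  0.7093558  -0.04121054] 46.22125702474828
yellow_press [(0.82, [0.609, -0.061, 0.142])]
yellow_edge [(0.62, [0.617, -0.085, 0.179])]
yellow_hinge [(0.72, [0.617, 0.074, 0.182])]
blue_cabinet [(0.49, [0.594, 0.492, 0.0])]
[... 357 characters left out ...]
281, 0.185])]
{'t': 1.4, 'joint_pos': array([-1.23100099e+00,  2.75907581e-01,  1.50488284e+00,  1.34419021e-05,
        1.36069513e+00, -1.20991073e-01]), 'qd': array([-0.00104107,  0.00063192,  0.00126744, -0.00148904, -0.00044512,
        0.00039842]), 'joint_efforts': array([-3.35685809e-05, -4.16664326e+01, -2.46098256e+01, -5.63778826e-06,
        4.74444969e-04, -4.13733483e-05]), 'tool_pos': array([ 0.25569432, -0.51506958,  0.23133054]), 'tcp_rot': array([5.25144772e-05, 9.73576997e-01, 2.28358990e-01, 1.23809922e-05]), 'force': array([0.21155966, 1.00826179, 0.46425806]), 'ft_torque': array([ 0.00028601, -0.01423848, -0.04594338]), 'grasp_force': 0.0, 'opening': 0.9994663418815836}
```

View picture.

View pics/top0.png

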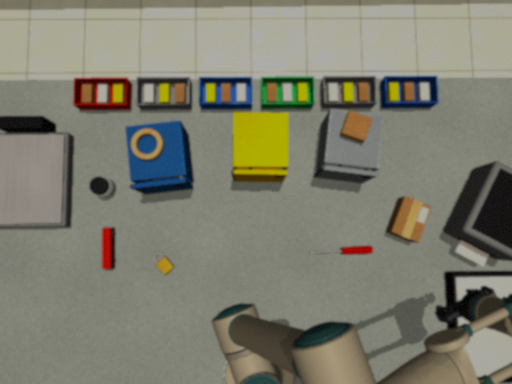

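```bash
python3 -m pendant '[[[0.25,0.25,0],-0.0475,0],[[0.1,0.25,0],-0.0475,0],[[0.1,0.25,0],-0.0475,0],[[0.1,0.25,0],-0.0045,0],[[0.1,0.25,0],0,0],[[0.1,0.25,0],0,0],[[0.1,0.25,0],0,0],[[0.1,0.25,0],0,0],[[0.1,0.25,0],0,0],[[0,0,0],0,0]]'
```

```text
t: 2.4
tool_pos: [0.439, -0.1054, 0.2316]
tcp_rot: [-0.002, 1.0, 0.009, 0.001]
force: [-0.0, -0.7, 0.9]
opening: -0.004
grasp_force: 0.0
```

The top view shows the yellow cabinet in the middle (columns 233–289, front at row ~180), almost square to the world. Blue is on the left with the tape and grey on the right with the box. The space in front of the yellow cabinet is clear.

```bash
python3 -m pendant '[[[0.2,0.1,-0.1],0,0],[[0.15,0.1,-0.15],0,0],[[0.1,0.02,-0.15],0,0],[[0.06,0,-0.08],0,0],[[0,0,0],0,0],[[0,0,0],0,0]]'; python3 - <<'E'
from h import *
s=observe();print(s["tool_pos"],s["tcp_rot"],s["force"])
for c in ("wrist","top"):
    f=grab_frame(c); cv2.imwrite(f"pics/{c}1.png",f["pixels"])
    for n in ("yellow_press","yellow_edge","yellow_hinge"):
        print(c,n,[(round(d["score"],2),w(f,d["point"]).round(4).tolist()) for d in landmark_of(f,n)[:1]])
E
```

```text
t: 3.0
tool_pos: [0.5392, -0.0679, 0.1353]
tcp_rot: [0.0, 1.0, 0.005, -0.001]
force: [0.0, -0.0, 0.4]
opening: -0.0
grasp_force: 0.0
[ 0.53921921 -0.06788444  0.13534833] [ 9.13099796e-05  9.99989181e-01  4.61066728e-03 -6.09333429e-04] [ 0.0286746  -0.02605695  0.35900748]
wrist yellow_press [(0.79, [0.6094, -0.0631, 0.1427])]
wrist yellow_edge [(0.64, [0.615, -0.086, 0.1775])]
wrist yellow_hinge []
top yellow_press []
top yellow_edge []
top yellow_hinge [(0.96, [0.6225, 0.0726, 0.181])]
```

View pics/wrist1.png

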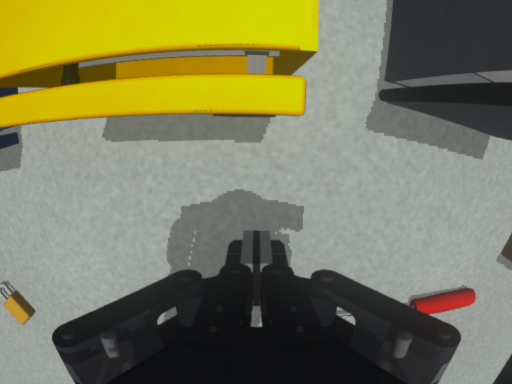

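The wrist view shows the shut fingers at (256, 245) facing the yellow door's face (rows 75–115). The door's free edge is at column 305, and nothing stands between them.

```bash
python3 -m pendant '[[[0.15,0.025,0],0,0],[[0.1,0,0],0,0],[[0,0,0],0,0],[[0.02,0,0],0,0],[[0,0,0],0,0]]'
```

```text
t: 3.9
tool_pos: [0.593, -0.0621, 0.1352]
tcp_rot: [-0.0, 1.0, 0.005, -0.0]
force: [-0.3, 0.4, -0.5]
opening: 0.001
grasp_force: 0.0
```

```bash
python3 -m pendant '[[[0.01,0,0],0,0],[[0.01,0,0],0,0],[[0,0,0],0,0]]'
```

```text
t: 4.2
tool_pos: [0.5968, -0.0622, 0.1353]
tcp_rot: [0.0, 1.0, 0.005, -0.001]
force: [-1.4, 0.2, 0.7]
opening: -0.004
grasp_force: 0.0
```

```bash
python3 -m pendant '[[[0.01,0,0],0,0],[[0,0,0],0,0]]'
```

```text
t: 4.4
tool_pos: [0.5993, -0.0622, 0.1353]
tcp_rot: [0.0, 1.0, 0.005, -0.0]
force: [-1.6, -0.4, 1.0]
opening: 0.003
grasp_force: 0.0
```

```bash
python3 -m pendant '[[[0.008,0,0],0,0],[[0,0,0],0,0]]'
```

```text
t: 4.6
tool_pos: [0.6012, -0.0623, 0.1353]
tcp_rot: [0.0, 1.0, 0.005, -0.0]
force: [-1.7, -0.7, 0.1]
opening: -0.001
grasp_force: 0.0
```

```bash
python3 -m pendant '[[[0.006,0,0],0,0],[[0,0,0],0,0]]'
```

```text
t: 4.8
tool_pos: [0.6024, -0.0623, 0.1353]
tcp_rot: [0.0, 1.0, 0.005, -0.0]
force: [-2.4, -0.7, 0.3]
opening: -0.002
grasp_force: 0.0
```

```bash
python3 -m pendant '[[[0.005,0,0],0,0],[[0,0,0],0,0]]'
```

```text
t: 5.0
tool_pos: [0.6025, -0.0622, 0.1352]
tcp_rot: [0.0, 1.0, 0.005, -0.001]
force: [-5.1, -2.3, 1.0]
opening: 0.0
grasp_force: 0.0
```

The force rises while the finger stays put, so the door is at its stop and the catch must have let go. I'll draw back.

```bash
python3 -m pendant '[[[-0.2,0,0],0,0],[[-0.25,0,0],0,0],[[-0.2,0,0],0,0],[[0,0,0],0,0],[[0,0,0],0,0],[[0,0,0],0,0],[[0,0,0],0,0],[[0,0,0],0,0]]'; python3 - <<'E'
from h import *
for c in ("wrist","top"):
    f=grab_frame(c); cv2.imwrite(f"pics/{c}2.png",f["pixels"])
    for n in ("yellow_press","yellow_edge","yellow_hinge"):
        print(c,n,[(round(d["score"],2),w(f,d["point"]).round(4).tolist()) for d in landmark_of(f,n)[:1]])
E
```

```text
t: 5.8
tool_pos: [0.4747, -0.0623, 0.1353]
tcp_rot: [0.0, 1.0, 0.005, 0.0]
force: [-0.4, -0.5, -0.3]
opening: 0.001
grasp_force: 0.0
wrist yellow_press []
wrist yellow_edge [(0.75, [0.5357, -0.0608, 0.1754])]
wrist yellow_hinge []
top yellow_press [(0.59, [0.5451, -0.0409, 0.1429])]
top yellow_edge [(0.58, [0.5384, -0.0627, 0.1773])]
top yellow_hinge [(0.82, [0.6194, 0.0712, 0.1801])]
```

View pics/wrist2.png

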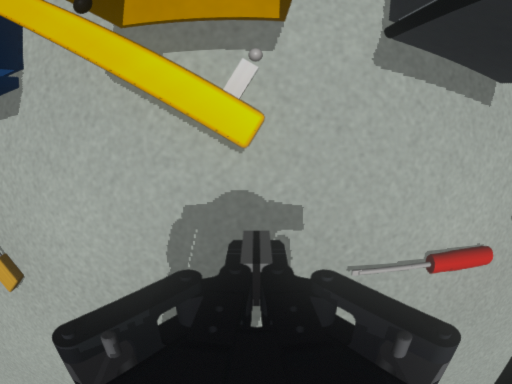

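The wrist view shows the door sprung ajar, with its free edge near (253, 132). A striker bracket with a ball at (255, 55) stands on its inner face, so I'll work out its height before reaching in.

```bash
python3 - <<'E'
from h import *
f=grab_frame("wrist");fl=192/np.tan(np.radians(f["vertical_fov"]/2));M=rot(f["attitude"]);C=np.array(f["position"]);print(C)
def ray(u,v):
    x,y=u-f["cx"],v-f["cy"];r=np.hypot(x,y);a=r/fl
    return M@np.array([x/r*np.sin(a),y/r*np.sin(a),np.cos(a)])
H=np.array([.6195,.072,0]);th=.53;d=np.array([-np.sin(th),-np.cos(th),0]);n=np.array([np.cos(th),-np.sin(th),0])
for p in [(253,132),(264,117),(255,55),(240,57),(258,65),(241,98)]:
    v=ray(*p)
    for z in (.178,.155,.143,.13,.09):
        P=C+v*(z-C[2])/v[2]; print(p,z,'r',round((P-H)@d,3),'s',round((P-H)@n,3),P.round(3)[:2])
E
```

```text
[ 0.54714009 -0.06136368  0.27767144]
(253, 132) 0.178 r 0.155 s -0.003 [ 0.539 -0.06 ]
(253, 132) 0.155 r 0.156 s -0.004 [ 0.537 -0.06 ]
(253, 132) 0.143 r 0.156 s -0.005 [ 0.536 -0.06 ]
(253, 132) 0.13 r 0.157 s -0.006 [ 0.535 -0.06 ]
(253, 132) 0.09 r 0.158 s -0.009 [ 0.532 -0.06 ]
(264, 117) 0.178 r 0.155 s 0.004 [ 0.544 -0.064]
(264, 117) 0.155 r 0.156 s 0.003 [ 0.543 -0.065]
(264, 117) 0.143 r 0.157 s 0.003 [ 0.543 -0.065]
(264, 117) 0.13 r 0.157 s 0.003 [ 0.543 -0.065]
(264, 117) 0.09 r 0.159 s 0.003 [ 0.541 -0.066]
(255, 55) 0.178 r 0.142 s 0.02 [ 0.565 -0.061]
(255, 55) 0.155 r 0.14 s 0.024 [ 0.569 -0.061]
(255, 55) 0.143 r 0.139 s 0.025 [ 0.571 -0.061]
(255, 55) 0.13 r 0.138 s 0.027 [ 0.574 -0.061]
(255, 55) 0.09 r 0.134 s 0.034 [ 0.581 -0.06 ]
(240, 57) 0.178 r 0.138 s 0.017 [ 0.564 -0.056]
(240, 57) 0.155 r 0.135 s 0.02 [ 0.568 -0.055]
(240, 57) 0.143 r 0.134 s 0.021 [ 0.57  -0.054]
(240, 57) 0.13 r 0.132 s 0.023 [ 0.573 -0.053]
(240, 57) 0.09 r 0.126 s 0.028 [ 0.579 -0.051]
(258, 65) 0.178 r 0.145 s 0.018 [ 0.562 -0.062]
(258, 65) 0.155 r 0.143 s 0.021 [ 0.565 -0.062]
(258, 65) 0.143 r 0.142 s 0.022 [ 0.567 -0.062]
(258, 65) 0.13 r 0.141 s 0.024 [ 0.569 -0.062]
(258, 65) 0.09 r 0.139 s 0.029 [ 0.574 -0.062]
(241, 98) 0.178 r 0.146 s 0.005 [ 0.55  -0.056]
(241, 98) 0.155 r 0.144 s 0.005 [ 0.551 -0.055]
(241, 98) 0.143 r 0.144 s 0.005 [ 0.552 -0.055]
(241, 98) 0.13 r 0.143 s 0.005 [ 0.552 -0.054]
(241, 98) 0.09 r 0.14 s 0.005 [ 0.553 -0.052]
```

```bash
python3 -c "
import cv2;a=cv2.imread('pics/top2.png')[90:230,200:320];cv2.imwrite('pics/top2c.png',cv2.resize(a,None,fx=4,fy=4))"
```

```text
(no output)
```

View pics/top2c.png

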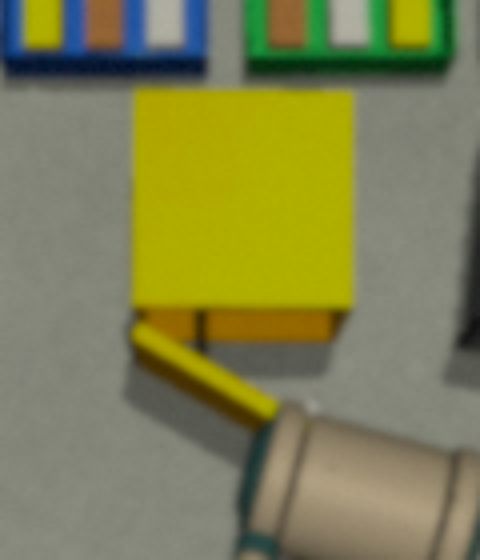

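The crop shows the door ajar at about 30°, with its edge near crop pixel (275, 410). The gap behind the edge is free. I'll go round the edge to the right, with the tip slightly above the bracket.

```bash
python3 -m pendant '[[[0,-0.2,0.11],0,0],[[0,-0.12,0],0,0],[[0.22,0,0],0,0],[[0.22,0,0],0,0],[[0.12,0,0],0,0],[[0,0,0],0,0],[[-0.035,0.12,0],0,0],[[0,0.1,0],0,0],[[0,0,0],0,0],[[0,0,0],0,0]]'; python3 - <<'E'
from h import *
f=grab_frame("wrist"); cv2.imwrite("pics/wrist3.png",f["pixels"])
for n in ("yellow_edge",):
    print(n,[(round(d["score"],2),w(f,d["point"]).round(4).tolist()) for d in landmark_of(f,n)[:1]])
H=np.array([.6195,.072])
for t in (.53,.7,.9,1.1,1.3,1.45):
    d=np.array([-np.sin(t),-np.cos(t)]);n=np.array([np.cos(t),-np.sin(t)])
    print(t,(H+.146*d+(.007+.011*np.cos(t)+.0145*np.sin(t))*n).round(3))
E
```

```text
t: 7.25
tool_pos: [0.5776, -0.0822, 0.1575]
tcp_rot: [0.0, 1.0, 0.005, -0.0]
force: [-0.1, -0.5, 0.7]
opening: -0.004
grasp_force: 0.0
yellow_edge []
0.53 [ 0.566 -0.066]
0.7 [ 0.544 -0.056]
0.9 [ 0.521 -0.038]
1.1 [ 0.501 -0.016]
1.3 [0.485 0.01 ]
1.45 [0.477 0.032]
```

View pics/wrist3.png

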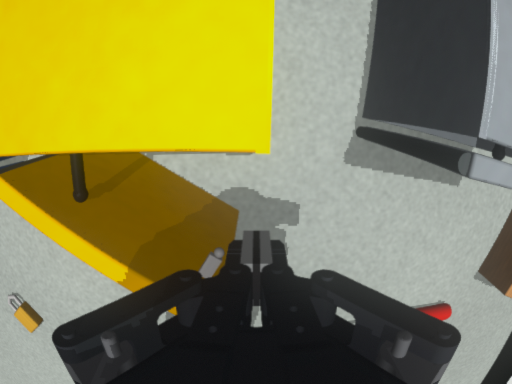

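The wrist view shows the shut fingers (256, 245) behind the door's free edge, with the bracket ball to their left at (218, 255). Next I push along the arc.

```bash
python3 -m pendant '[[[-0.06,0.04,0],0,0],[[-0.05,0.03,0],0,0],[[-0.06,0.03,0],0,0],[[-0.06,0.04,0],0,0],[[-0.055,0.05,0],0,0],[[0,0,0],0,0]]'
```

```text
t: 7.95
tool_pos: [0.5189, -0.0425, 0.1574]
tcp_rot: [-0.0, 1.0, 0.005, -0.001]
force: [-0.2, 0.8, 0.0]
opening: 0.002
grasp_force: 0.0
```

```bash
python3 -m pendant '[[[-0.05,0.055,0],0,0],[[-0.05,0.055,0],0,0],[[-0.04,0.065,0],0,0],[[-0.04,0.065,0],0,0],[[-0.02,0.055,0],0,0],[[-0.02,0.055,0],0,0],[[0,0,0],0,0],[[0,0,0],0,0]]'; python3 - <<'E'
from h import *
f=grab_frame("wrist"); cv2.imwrite("pics/wrist4.png",f["pixels"])
E
```

```text
t: 8.75
tool_pos: [0.4776, 0.0261, 0.1574]
tcp_rot: [0.0, 1.0, 0.005, 0.0]
force: [-0.6, -0.6, -0.1]
opening: 0.002
grasp_force: 0.0
```

View pics/wrist4.png

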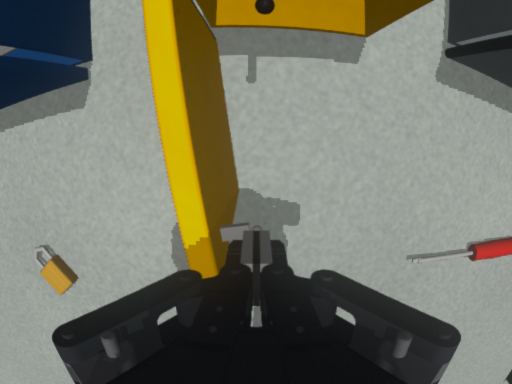

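The door stands almost square to the front (its top edge runs from (165, 0) to (210, 275)) and the finger is free of it. I'll retreat to the right and then up.

```bash
python3 -m pendant '[[[0,-0.1,0],0,0],[[0,-0.2,0],0,0],[[-0.05,-0.2,0.15],0,0],[[-0.1,-0.1,0.2],0,0],[[-0.1,0,0],0,0],[[0,0,0],0,0],[[0,0,0],0,0],[[0,0,0],0,0],[[0,0,0],0,0]]'; python3 - <<'E'
from h import *
for c in ("top","scene"):
    f=grab_frame(c); cv2.imwrite(f"pics/{c}5.png",f["pixels"])
    for n in ("yellow_edge","yellow_hinge"):
        print(c,n,[(round(d["score"],2),w(f,d["point"]).round(4).tolist()) for d in landmark_of(f,n)[:1]])
E
```

```text
t: 9.7
tool_pos: [0.4281, -0.0931, 0.226]
tcp_rot: [-0.0, 1.0, 0.005, -0.001]
force: [0.6, 0.2, -0.4]
opening: 0.002
grasp_force: 0.0
top yellow_edge [(0.58, [0.4641, 0.0475, 0.1748])]
top yellow_hinge []
scene yellow_edge [(0.47, [0.466, 0.0466, 0.1779])]
scene yellow_hinge [(0.68, [0.6193, 0.0718, 0.1815])]
```

View pics/top5.png

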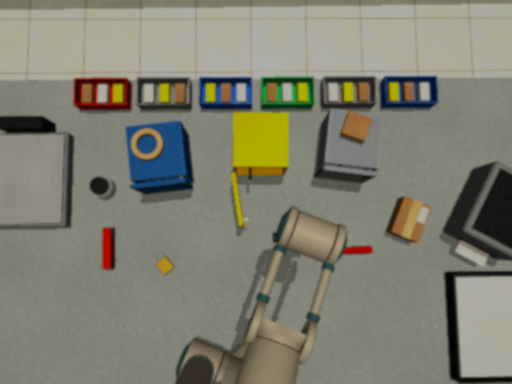

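The yellow door stands at about 1.41 rad (from (234, 173) to (240, 226)). The blue and grey doors are shut, the loose things haven't moved and the arm is clear.

```bash
python3 -c "
from rig import *
print(sign_off())"
```

```text
the job is handed in; nothing more can be done
None
```

I released the yellow door with a fingertip press, let it spring ajar, then pushed it open to about 1.41 rad; in the last picture the blue and grey doors are shut, everything else is in place, and the job is handed in (no verdict was returned).

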